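# Put the tap cartridge away in the sliding-cover parts box

### The job

Put the spare tap cartridge away in the parts box: slide the box's cover back, stand the cartridge upright on the floor of the box, stem up, then slide the cover fully shut again and let go. The other plumbing bits on the shelf and the small box with the clip latch are not part of the job.

Things in the scene. Friction and masses are not known exactly. Their poses are not given: they have to be found in the camera images.
- cartridge: Grey plastic mixer-tap cartridge standing loose on the shelf, right of the box: round body 35 mm diameter to 34 mm up, shoulder 28 mm diameter to 40 mm, square stem 12 mm wide to 56 mm (total height); about 70 g. Origin at the centre of its underside, z up the stem; grasp across the body from any side. A white elbow and a chrome shower head stand near, over 110 mm away centre to centre.
- parts_box: Grey parts box fixed to the shelf: 110 mm (its x) by 200 mm (y), 76 mm tall; origin at the centre of its underside, z up. Floor and walls 4 mm thick; inside 102 x 192 mm, 64 mm from floor to cover. Lips over the cover's edges leave 90 mm clear in x. The cover slides out over the +y end (robot's left); fully back, it leaves y = -96 to +23 mm open: place things at about x = 0, y = -37 mm.
- cover (a joint): Slide of the box's white cover in m, along the box's +y: 0 fully shut (a stop), 0.12 fully back (a stop). Starts shut or up to 15 mm ajar, moves with about 2 N of friction plus slight damping, stays where it is left. The plate is 4 mm thick, its top 72 mm above the shelf.
- cover_grip (a point): Centre of the top face of the cover's grip, an upright white bar amid the cover that moves with it: 12 mm thick along the box's y (the sliding direction), 44 mm long along the box's x, 24 mm tall, top 96 mm above the shelf. Axes as the box's. At cover = 0 it lies over the box's origin.
Things that resemble listed ones, but are neither listed nor needed, are in the scene too. There is more than one size of the parts_box; the one meant has the size given above.

How it is judged:
By the outcome, as a careful person would: the job done as asked, in the order asked, and still so for the second after the job is handed in, with the robot touching nothing.
It also fails if it takes over 61 s, if anything falls off the work surface, if the arm or the gripper's body presses on something with over 40 N, if the wrist force passes 120 N, or if a joint passes its speed limit or range.

### The arm

A 7-joint arm with a two-finger parallel gripper is mounted at the origin on the work surface. World frame = base frame: x ahead of the robot, y to its left, z up, the work surface at z = 0. Lengths are in m, angles in rad, forces in N, time in s.
With the tool pointing down it reaches from about 0.4 to 0.85 m from the base axis. Payload 4.5 kg.
Tool frame: the origin (TCP) lies on the centre line of the jaws, within the pads' length; the fingertips stand 17 mm ahead of it and the grasp point (between the pads) lies 2 mm behind it (r.tip_reach is the distance from the TCP to the fingertips, in m); z points along the fingers, y is the line along which they close (so a half turn about z gives the same grasp; the last joint's range is limited). The gripper opens to 88 mm and grips with 3 to 60 N. Pads are 18 mm wide; open, the fingers measure 123 mm over their backs; the gripper's body (75 mm by 187 mm) begins 45 mm behind the grasp point.
Start: joints at [-1.246, 0.689, -0.195, 1.565, 0.157, 0.902, -0.215], TCP at [0.179, 0.599, 0.256] pointing down, gripper open.
Joint ranges: [-3.01, 3.01], [-0.46, 2.08], [-1.47, 1.51], [0.13, 2.56], [-1, 4.14], [0.04, 2.09], [-2.66, 2.66]. Speed limits (rad/s): [2.57, 2.57, 3.14, 3.14, 3.14, 3.14, 3.14].

### API

Orientations are given as a unit quaternion [x, y, z, w].
In Python, from plant import r gives the robot as it stands.
- The arm moves only by the tool step_arm, never from a script. Its argument "steps" is a list of rows, each a list of 7 numbers: the shift along the tool's x, y, z in cm, then the turn, a rotation vector about the tool's x, y, z in degrees, then the gripper's target within -1 to 1 (shut at 1, half-way at 0, fully open at -1). A call has 1 to 8 rows; each row shifts and turns the commanded pose from where the row before left it, along the tool's axes as they then stand; what a row does not reach is not made up. A row lasts 1/8 s, in which the tool goes at most 62.5 mm and 10.7 degrees, less where a joint would pass 70% of its speed; a pose out of reach is approached as far as the arm can. A call with a gripper value outside its range is refused whole. The fingers move at their own pace and stop on an object; "force" is the grip in N (left out, the last holds). Time passes only in rows, so rows that do not move let the fingers close. It gives the time, the measured TCP pose, the force, the opening and the grip force at its end, in the units of the state.
- r.get_state(): the state, without advancing time (a new reading comes with each control period).
- r.snapshot(name): name is "side" or "top" or "wrist"; returns a dict with "pixels" (480x640x3 uint8, red, green, blue), "fx", "fy", "cx", "cy" (pixels), "cam_to_world" (4x4, takes a point from camera to world coordinates). Camera axes: x right, y down, z forward; pixel columns grow to the right and rows downward; lengths in m; the calibration is good to about 2 mm. A picture is of the moment at which its call begins. There is no depth.
- r.finish_job(): hands the job in; it is judged then, once.
The state is a dict: "clock": time; "q": joint angles; "qd": joint speeds; "joint_torque": joint torques, N m; "tool_pos": TCP position; "eef_rot": TCP orientation; "contact_force": force on the tool from outside, world axes, zero at the start; "moment": the same for the moment, N m; "opening": opening from 0.0 (shut) to 1.0 (fully open); "finger_force": force on a finger pad.
Only numpy, scipy, OpenCV 4.12 (cv2) and the standard library are available. Lean on these libraries where they do the work, as an engineer would, in place of code of your own. Each camera call takes 0.05 s, during which the arm holds its last target. There are 200 camera calls.

## Working session

There is one attempt and no reset: what is moved stays moved. The work goes in short steps, Python scripts to look and compute and a tool call to move; the robot and the scene stay as the last step left them, time stands still between calls to the robot, and variables do not carry over. Pictures are saved under pics/ and viewed, at most 10 in all, crops included, and the job is handed in when it is done.

Besides the shell and the picture viewer there is one more tool, called by a JSON object that holds its "fn" and its "kwargs". step_arm: Moves the arm, as the interface text tells. Its arguments: {"type":"object","properties":{"steps":{"type":"array","items":{"type":"array","items":{"type":"number"}}},"force":{"type":"number"}},"required":["steps"]}

```bash
mkdir -p pics; ls
cat > h.py <<'E'
from plant import r
import numpy as np, cv2
from scipy.spatial.transform import Rotation as R
def snap(n,f):
    s=r.snapshot(n); cv2.imwrite('pics/'+f,s['pixels'][:,:,::-1]); np.savez('pics/'+f+'.npz',**s); return s
def ray(s,u,v,z):
    T=np.array(s['cam_to_world']); d=T[:3,:3]@[(u-s['cx'])/s['fx'],(v-s['cy'])/s['fy'],1]
    o=T[:3,3]; return o+d*(z-o[2])/d[2]
def proj(s,p):
    T=np.array(s['cam_to_world']); c=T[:3,:3].T@(np.array(p)-T[:3,3])
    return s['fx']*c[0]/c[2]+s['cx'], s['fy']*c[1]/c[2]+s['cy']
E
python3 - <<'E'
from h import *
s=snap('top','top1.png'); print(s['cam_to_world'],s['fx'])
print(r.get_state())
E
```

```text
pics
[[-0.0158879  -0.99146775  0.12938039  0.31636434]
 [-0.99986846  0.01533224 -0.00528974 -0.01395923]
 [ 0.00326091 -0.12944741 -0.99158093  1.17138227]
 [ 0.          0.          0.          1.        ]] 613.4285570960857
{'clock': 0.05, 'q': array([-1.24619263,  0.68998485, -0.1945366 ,  1.56635314,  0.15729892,
        0.90249578, -0.21509024]), 'qd': array([-0.00091577, -0.00089645, -0.00080086, -0.0019682 , -0.00031966,
        0.00049307, -0.00127931]), 'joint_torque': array([-3.02358538e-03, -5.29009938e+01, -1.27319489e+00, -1.54027784e+01,
       -5.25518262e-02,  1.68531707e-03,  2.71901405e-05]), 'tool_pos': array([0.179061  , 0.59816626, 0.25490761]), 'eef_rot': array([ 1.44834544e-01,  9.89455457e-01, -9.20953436e-04, -7.46540618e-05]), 'contact_force': array([0.28495795, 0.44023116, 0.48629172]), 'moment': array([0.02091451, 0.00262029, 0.01741502]), 'finger_force': 0.0, 'opening': 0.9983485368618408}
```

View pics/top1.png

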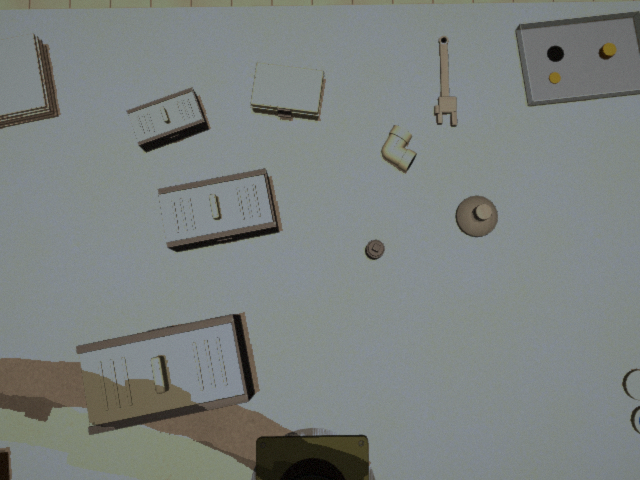

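Candidates for the parts box: small (168,118), medium (218,210), large (165,372); the clip-latch box is at (288,90). The cartridge can only be (375,249); the shower head is at (477,215) and the elbow at (398,148). I'll measure the box sizes.

Run:
```python
from h import *
s=dict(np.load('pics/top1.png.npz'))
for n,c in dict(small=[(128,108),(193,88),(208,124),(145,150)],med=[(158,190),(267,170),(278,232),(170,249)],large=[(78,348),(237,315),(249,403),(90,432)]).items():
    p=np.array([ray(s,u,v,.076)[:2] for u,v in c]); 
    print(n,p.mean(0).round(3),[np.linalg.norm(p[i]-p[(i+1)%4]).round(3) for i in range(4)])
print(ray(s,375,249,.05), ray(s,214,207,.096),ray(s,160,374,.096))
im=s['pixels'][150:270,140:400,::-1]; cv2.imwrite('pics/c1.png',cv2.resize(im,None,fx=3,fy=3,interpolation=cv2.INTER_CUBIC))
```

```text
small [0.687 0.257] [np.float64(0.125), np.float64(0.075), np.float64(0.124), np.float64(0.087)]
med [0.512 0.164] [np.float64(0.201), np.float64(0.116), np.float64(0.196), np.float64(0.111)]
large [0.223 0.258] [np.float64(0.284), np.float64(0.154), np.float64(0.278), np.float64(0.146)]
[ 0.43971875 -0.11995562  0.05      ] [0.51422705 0.16871683 0.096     ] [0.22459093 0.25944105 0.096     ]
```

View pics/c1.png

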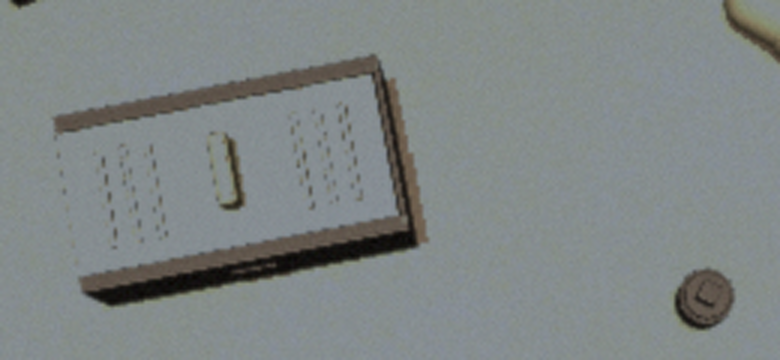

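The medium box (218,210) measures 0.20 x 0.11, so it is the one meant. The crop shows its grip bar at about (214,206) in the full image, the cover nearly shut, and the cartridge standing at (375,249).

```bash
cat >> h.py <<'E'
def go(p,yaw):
    """rows info: shift in tool axes (cm) from current to p, and turn about tool z (deg) so tool y is along box y at yaw (mod 180)"""
    st=r.get_state(); Q=R.from_quat(st['eef_rot']); M=Q.as_matrix()
    d=M.T@(np.array(p)-st['tool_pos'])*100
    cur=np.degrees(np.arctan2(M[1,1],M[0,1])); want=np.degrees(yaw)+90
    t=(-(want-cur)+90)%180-90
    # shift after turn too
    M2=M@R.from_rotvec([0,0,np.radians(t)]).as_matrix()
    print('pos',st['tool_pos'].round(4),'clk',round(st['clock'],2),'q7',st['q'][6].round(2),'shift now',d.round(2),'turn z',round(t,1),'shift after turn',(M2.T@M@d).round(2), 'tilt',M[:,2].round(3))
E
python3 - <<'E'
from h import *
s=dict(np.load('pics/top1.png.npz'))
f=lambda x,y,z: ray(s,140+x/3,150+y/3,z)[:2]
for a,b in [((375,57),(55,118)),((415,236),(82,287))]:
    p,q=f(*a,.076),f(*b,.076); print(p,q,np.degrees(np.arctan2(-(q-p)[0],(q-p)[1])))
g1,g2=f(218,135,.096),f(230,205,.096);print(g1,g2,f(224,170,.096),np.linalg.norm(g1-g2))
print(np.degrees(np.arctan2(*(g1-g2)[::-1])))
go([.514,.165,.22],np.radians(-9.5))
E
```

```text
[0.58696607 0.07946805] [0.55206059 0.27345353] 10.20056768728874
[0.4764531  0.05588909] [0.4486729  0.25541809] 7.926272553446408
[0.53598685 0.17123502] [0.49373992 0.16385506] [0.51481085 0.16753586] 0.042886668352634105
9.908814221714096
pos [0.1791 0.5982 0.2549] clk 0.05 q7 -0.22 shift now [-44.5  -31.89   3.55] turn z -7.2 shift after turn [-40.18 -37.19   3.55] tilt [-0.    -0.002 -1.   ]
```

{"fn": "step_arm", "kwargs": {"steps": [[-4, -3, 0, 0, 0, 0, -1], [-4, -3, 0, 0, 0, 0, -1], [-4, -3, 0, 0, 0, 0, -1], [-4, -3, 0, 0, 0, 0, -1], [-4, -3, 0, 0, 0, 0, -1], [-4, -3, 0, 0, 0, 0, -1], [-4, -3, 0, 0, 0, 0, -1], [-4, -3, 0, 0, 0, 0, -1]]}}

```text
clock: 1.05
tool_pos: [0.4176, 0.2755, 0.2554]
eef_rot: [0.145, 0.989, -0.0, -0.0]
contact_force: [0.5, -0.5, 0.8]
opening: 0.998
finger_force: 0.0
```

{"fn": "step_arm", "kwargs": {"steps": [[-4, -2.6, 0.5, 0, 0, 0, -1], [-4, -2.6, 0.5, 0, 0, 0, -1], [-4.5, -2.7, 0.5, 0, 0, 0, -1], [0, 0, 0.5, 0, 0, -8.8, -1], [0, 0, 0.5, 0, 0, -8.8, -1], [0, 0, 0.5, 0, 0, -8.8, -1], [0, 0, 0, 0, 0, 0, -1]]}}

```text
clock: 1.92
tool_pos: [0.5135, 0.1652, 0.225]
eef_rot: [-0.084, 0.996, -0.0, -0.001]
contact_force: [1.0, 0.4, -0.2]
opening: 1.0
finger_force: 0.0
```

Run:
```python
from h import *
s=snap('wrist','w1.png'); print(s['cam_to_world'],s['fx'])
go([.514,.167,.09],np.radians(9.7)); print(r.get_state()['contact_force'])
```

```text
[[-1.66990136e-01  9.36678957e-01  3.07809722e-01  4.33596426e-01]
 [ 9.85958309e-01  1.58869418e-01  5.14463011e-02  1.51344367e-01]
 [-7.12883609e-04  3.12078578e-01 -9.50056026e-01  3.54323973e-01]
 [ 0.00000000e+00  0.00000000e+00  0.00000000e+00  1.00000000e+00]] 402.9415038008773
pos [0.5137 0.1654 0.2253] clk 1.98 q7 1.0 shift now [-0.07  0.16 13.53] turn z -0.1 shift after turn [-0.07  0.16 13.53] tilt [-0.001 -0.    -1.   ]
[-0.73603215  0.28857469  0.23775847]
```

View pics/w1.png

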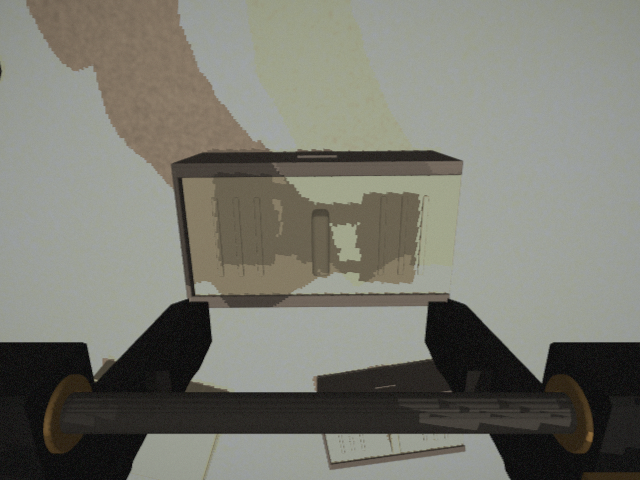

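The wrist picture shows the box with its lip corners at (174,164), (463,162), (447,300) and (190,300). The grip's top face spans about cols 312-328, rows 217-275, and the cover is nearly shut.

Run:
```python
from h import *
s=dict(np.load('pics/w1.png.npz'))
p=np.array([ray(s,u,v,.076)[:2] for u,v in [(174,164),(463,162),(447,300),(190,300)]]); print(p,p.mean(0))
for i,j in [(0,1),(3,2)]:
    d=p[j]-p[i]; print(np.linalg.norm(d),np.degrees(np.arctan2(-d[0],d[1])))
g1,g2=ray(s,320,218,.096),ray(s,320.5,275,.096); print(g1,g2,np.linalg.norm(g1-g2))
g=(g1+g2)/2; print(g); go([g[0],g[1],.088],np.radians(9.8))
```

```text
[[0.48377274 0.05998618]
 [0.44950425 0.25414618]
 [0.55189691 0.27095316]
 [0.58466963 0.07786397]] [0.51746088 0.16573737]
0.19716093843106478 10.009399982691193
0.19585068127307942 9.632921104018921
[0.49948087 0.1637371  0.096     ] [0.53953831 0.1709405  0.096     ] 0.040699973020603415
[0.51950959 0.1673388  0.096     ]
pos [0.5137 0.1654 0.2253] clk 1.98 q7 1.0 shift now [-0.62  0.1  13.73] turn z -0.2 shift after turn [-0.62  0.1  13.73] tilt [-0.001 -0.    -1.   ]
```

{"fn": "step_arm", "kwargs": {"steps": [[-0.3, 0.1, 3, 0, 0, 0, -0.3], [0, 0, 3, 0, 0, 0, -0.3], [0, 0, 3, 0, 0, 0, -0.3], [0, 0, 2.5, 0, 0, 0, -0.3], [0, 0, 1.6, 0, 0, 0, -0.3], [0, 0, 0, 0, 0, 0, -0.3]], "force": 20}}

```text
clock: 2.72
tool_pos: [0.5164, 0.167, 0.0941]
eef_rot: [-0.085, 0.996, -0.0, -0.001]
contact_force: [0.6, -0.3, 0.1]
opening: 0.655
finger_force: 0.0
```

{"fn": "step_arm", "kwargs": {"steps": [[0, 0, 0, 0, 0, 0, 1], [0, 0, 0, 0, 0, 0, 1], [0, 0, 0, 0, 0, 0, 1], [0, 0, 0, 0, 0, 0, 1], [0, 0, 0, 0, 0, 0, 1]]}}

```text
clock: 3.35
tool_pos: [0.5169, 0.1671, 0.0949]
eef_rot: [-0.085, 0.996, 0.0, 0.0]
contact_force: [-0.1, 0.5, 1.6]
opening: 0.135
finger_force: 20.0
```

Run:
```python
from h import *
st=r.get_state(); print(st['opening'],st['finger_force'],st['contact_force'])
M=R.from_euler('z',9.8,degrees=True).as_matrix()
print(M.T@(st['tool_pos']-[.517,.166,0])); go(np.array([.517,.166,.094])+M@[0,.12,0],np.radians(9.8))
```

```text
0.1345970046082814 19.996326779946685 [-0.06434013  0.53423994  1.59801242]
[0.00011686 0.0011454  0.09487828]
pos [0.5169 0.1671 0.0949] clk 3.35 q7 0.89 shift now [ 0.02 11.89  0.09] turn z -0.0 shift after turn [1.000e-02 1.189e+01 9.000e-02] tilt [ 0.  0. -1.]
```

{"fn": "step_arm", "kwargs": {"steps": [[0, 0.8, 0, 0, 0, 0, 1], [0, 1.8, 0, 0, 0, 0, 1], [0, 2, 0, 0, 0, 0, 1], [0, 2, 0, 0, 0, 0, 1], [0, 2, 0, 0, 0, 0, 1], [0, 1.8, 0, 0, 0, 0, 1], [0, 1.0, 0, 0, 0, 0, 1], [0, 0.5, 0, 0, 0, 0, 1]]}}

```text
clock: 4.35
tool_pos: [0.4959, 0.2836, 0.0948]
eef_rot: [-0.085, 0.996, -0.002, -0.001]
contact_force: [0.9, -11.8, 10.1]
opening: 0.135
finger_force: 20.0
```

{"fn": "step_arm", "kwargs": {"steps": [[0, 0, 0, 0, 0, 0, 1], [0, 0, 0, 0, 0, 0, 1]]}}

```text
clock: 4.6
tool_pos: [0.496, 0.2835, 0.0948]
eef_rot: [-0.085, 0.996, -0.001, -0.001]
contact_force: [-1.8, -5.7, 8.0]
opening: 0.134
finger_force: 20.0
```

Run:
```python
from h import *
st=r.get_state(); print(st['opening'],st['finger_force'],st['contact_force'])
M=R.from_euler('z',9.8,degrees=True).as_matrix()
print(M.T@(st['tool_pos']-[.517,.166,0]));snap('top','top2.png')
```

```text
0.13399435542210303 20.007351776584983 [-1.8111157  -5.68593632  7.96579102]
[-0.00070993  0.1194128   0.0948379 ]
```

The cover is at its back stop. Next I release it, rise and go above the cartridge.

{"fn": "step_arm", "kwargs": {"steps": [[0, 0, 0, 0, 0, 0, -0.3], [0, 0, 0, 0, 0, 0, -0.3], [0, 0, 0, 0, 0, 0, -0.3], [0, 0, -3, 0, 0, 0, -0.3], [0, 0, -4, 0, 0, 0, -0.3], [0, 0, -4, 0, 0, 0, -0.3]]}}

```text
clock: 5.4
tool_pos: [0.4965, 0.2847, 0.2057]
eef_rot: [-0.085, 0.996, 0.0, -0.0]
contact_force: [1.0, -0.1, 0.0]
opening: 0.654
finger_force: 0.0
```

Run:
```python
from h import *
go([.44,-.12,.2],np.radians(9.8))
```

```text
pos [0.4965 0.2847 0.2057] clk 5.4 q7 0.83 shift now [ 12.42 -38.93   0.55] turn z -0.0 shift after turn [ 12.45 -38.92   0.55] tilt [-0.001  0.    -1.   ]
```

{"fn": "step_arm", "kwargs": {"steps": [[1.5, -4.9, 0, 0, 0, 0, -0.3], [1.5, -4.9, 0, 0, 0, 0, -0.3], [1.5, -4.9, 0, 0, 0, 0, -0.3], [1.5, -4.9, 0, 0, 0, 0, -0.3], [1.5, -4.9, 0, 0, 0, 0, -0.3], [1.5, -4.9, 0, 0, 0, 0, -0.3], [1.5, -4.9, 0, 0, 0, 0, -0.3], [1.9, -4.6, 0, 0, 0, 0, -0.3]]}}

```text
clock: 6.4
tool_pos: [0.4406, -0.1214, 0.2047]
eef_rot: [-0.085, 0.996, 0.0, 0.001]
contact_force: [0.8, -0.7, 0.4]
opening: 0.647
finger_force: 0.0
```

{"fn": "step_arm", "kwargs": {"steps": [[0, 0, 2, 0, 0, 0, -0.6], [0, 0, 2, 0, 0, 0, -0.6], [0, 0, 0, 0, 0, 0, -0.6]]}}

```text
clock: 6.78
tool_pos: [0.4398, -0.1197, 0.1639]
eef_rot: [-0.085, 0.996, 0.0, -0.001]
contact_force: [-0.1, -0.3, 0.3]
opening: 0.804
finger_force: 0.0
```

Run:
```python
from h import *
s=snap('wrist','w2.png'); go([.44,-.12,.2],np.radians(9.8))
t=snap('top','top3.png')
a=s['pixels']; b=cv2.resize(t['pixels'][140:280,120:460],(640,264)); cv2.imwrite('pics/m2.png',np.vstack([a[100:420],b])[:,:,::-1])
```

```text
pos [ 0.4403 -0.1196  0.1645] clk 6.83 q7 1.38 shift now [ 0.04 -0.03 -3.55] turn z -0.0 shift after turn [ 0.04 -0.03 -3.55] tilt [-0.001  0.    -1.   ]
```

View pics/m2.png

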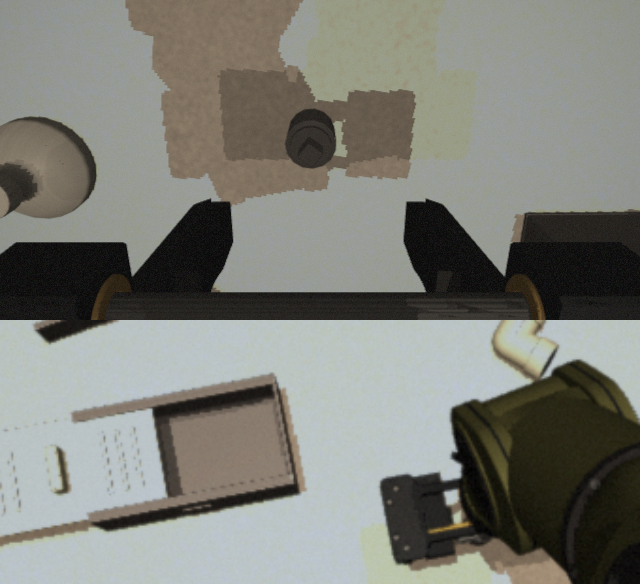

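The wrist view shows the cartridge body at about (311,244) full-frame, slightly left of the jaw centre. The top view shows the box wide open.

Run:
```python
from h import *
s=dict(np.load('pics/w2.png.npz'))
for z,v in [(.034,244),(.04,246),(.056,245)]: print(ray(s,311,v,z))
print(ray(s,286,244,.034)-ray(s,336,244,.034))
p=ray(s,311,244,.034); go([p[0],p[1],.031],np.radians(9.8))
```

```text
[ 0.44480899 -0.12390904  0.034     ]
[ 0.44421973 -0.12390963  0.04      ]
[ 0.43824487 -0.12464225  0.056     ]
[ 0.00572167 -0.03337904  0.        ]
pos [ 0.4406 -0.1196  0.165 ] clk 6.88 q7 1.38 shift now [-0.33 -0.5  13.4 ] turn z -0.0 shift after turn [-0.33 -0.5  13.4 ] tilt [ 0.  0. -1.]
```

{"fn": "step_arm", "kwargs": {"steps": [[-0.25, -0.4, 3, 0, 0, 0, -0.6], [0, 0, 3, 0, 0, 0, -0.6], [0, 0, 3, 0, 0, 0, -0.6], [0, 0, 2.5, 0, 0, 0, -0.6], [0, 0, 1.8, 0, 0, 0, -0.6], [0, 0, 0, 0, 0, 0, -0.6]], "force": 15}}

```text
clock: 7.62
tool_pos: [0.4446, -0.1233, 0.032]
eef_rot: [-0.086, 0.996, 0.0, -0.001]
contact_force: [0.9, 0.1, 0.1]
opening: 0.804
finger_force: 0.0
```

{"fn": "step_arm", "kwargs": {"steps": [[0, 0, 0, 0, 0, 0, 1], [0, 0, 0, 0, 0, 0, 1], [0, 0, 0, 0, 0, 0, 1], [0, 0, 0, 0, 0, 0, 1], [0, 0, 0, 0, 0, 0, 1]]}}

```text
clock: 8.25
tool_pos: [0.4444, -0.1238, 0.0327]
eef_rot: [-0.085, 0.996, 0.0, -0.0]
contact_force: [-0.3, -0.1, 5.6]
opening: 0.387
finger_force: 14.9
```

{"fn": "step_arm", "kwargs": {"steps": [[0, 0, -3, 0, 0, 0, 1], [0, 0, -4, 0, 0, 0, 1], [0, 0, -4, 0, 0, 0, 1], [0, 0, -4, 0, 0, 0, 1], [0, 0, 0, 0, 0, 0, 1]]}}

```text
clock: 8.88
tool_pos: [0.4456, -0.1241, 0.1843]
eef_rot: [-0.084, 0.996, -0.0, 0.002]
contact_force: [-0.5, 0.3, -0.6]
opening: 0.384
finger_force: 15.0
```

Run:
```python
from h import *
s=snap('wrist','w3.png'); st=r.get_state(); print(st['opening'],st['finger_force'],st['contact_force'])
M=R.from_euler('z',9.8,degrees=True).as_matrix()
p=np.array([.496,.2835,.18])+M@[0,-.157,0]; print(p); go(p,np.radians(9.8))
```

```text
0.38738430526240936 15.005781847667095 [-0.055854   -0.64542188 -0.66052922]
[0.52272289 0.12879096 0.18      ]
pos [ 0.4447 -0.1241  0.1829] clk 8.93 q7 1.31 shift now [-11.95  23.62   0.3 ] turn z -0.1 shift after turn [-11.99  23.6    0.3 ] tilt [ 0.001  0.    -1.   ]
```

View pics/w3.png

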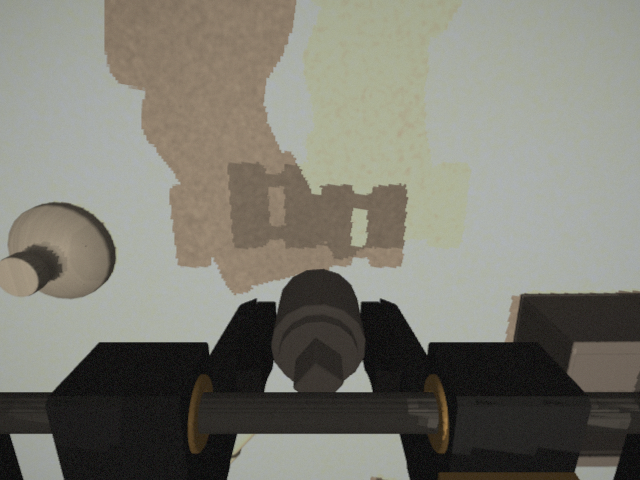

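The wrist view shows the cartridge held upright between the pads at (318,330), stem up. Next I carry it over the opening.

{"fn": "step_arm", "kwargs": {"steps": [[-1.5, 2.95, 0, 0, 0, 0, 1], [-1.5, 2.95, 0, 0, 0, 0, 1], [-1.5, 2.95, 0, 0, 0, 0, 1], [-1.5, 2.95, 0, 0, 0, 0, 1], [-1.5, 2.95, 0, 0, 0, 0, 1], [-1.5, 2.95, 0, 0, 0, 0, 1], [-1.5, 2.95, 0, 0, 0, 0, 1], [-1.5, 2.95, 0, 0, 0, 0, 1]]}}

```text
clock: 9.93
tool_pos: [0.522, 0.1297, 0.1803]
eef_rot: [-0.085, 0.996, -0.001, -0.002]
contact_force: [0.5, 1.0, -0.4]
opening: 0.385
finger_force: 15.0
```

{"fn": "step_arm", "kwargs": {"steps": [[0, 0, 2, 0, 0, 0, 1], [0, 0, 2, 0, 0, 0, 1], [0, 0, 1, 0, 0, 0, 1], [0, 0, 0, 0, 0, 0, 1]]}}

```text
clock: 10.42
tool_pos: [0.5217, 0.1288, 0.131]
eef_rot: [-0.085, 0.996, -0.0, -0.002]
contact_force: [-0.1, -0.2, -1.3]
opening: 0.388
finger_force: 15.0
```

Run:
```python
from h import *
s=snap('side','s1.png'); w=snap('wrist','w4.png'); st=r.get_state(); print(st['opening'],st['finger_force'],st['contact_force'])
go([.5227,.1288,.037],np.radians(9.8)); u,v=map(int,proj(s,[.52,.15,.1])); print(u,v)
a=s['pixels'][max(0,v-110):v+90,max(0,u-150):u+150]; a=cv2.resize(a,(600,400))[:,:400]
b=cv2.resize(w['pixels'],(400,300)); b=np.vstack([b,np.zeros((100,400,3),np.uint8)])
cv2.imwrite('pics/m4.png',np.hstack([cv2.resize(s['pixels'][max(0,v-110):v+90,max(0,u-110):u+90],(400,400)),b])[:,:,::-1])
```

```text
0.3862163126011785 15.005566534146055 [ 0.62803599  0.24362654 -0.42209929]
pos [0.5227 0.1292 0.1323] clk 10.53 q7 0.88 shift now [-0.   -0.04  9.53] turn z -0.1 shift after turn [-0.   -0.04  9.53] tilt [-0.001  0.    -1.   ]
306 186
```

View pics/m4.png

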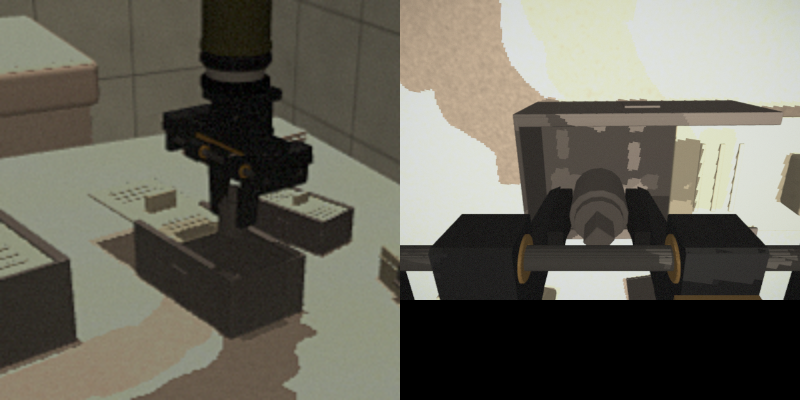

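The jaws with the cartridge are centred over the opening, clear of the walls and of the cover's edge. I lower it.

{"fn": "step_arm", "kwargs": {"steps": [[0, 0, 2.5, 0, 0, 0, 1], [0, 0, 2.5, 0, 0, 0, 1], [0, 0, 2, 0, 0, 0, 1], [0, 0, 1.4, 0, 0, 0, 1], [0, 0, 0.6, 0, 0, 0, 1], [0, 0, 0.3, 0, 0, 0, 1], [0, 0, 0.1, 0, 0, 0, 1], [0, 0, 0, 0, 0, 0, 1]]}}

```text
clock: 11.52
tool_pos: [0.5228, 0.1292, 0.0387]
eef_rot: [-0.085, 0.996, 0.0, -0.0]
contact_force: [0.4, 0.1, -1.2]
opening: 0.387
finger_force: 15.0
```

{"fn": "step_arm", "kwargs": {"steps": [[0, 0, 0.1, 0, 0, 0, 1], [0, 0, 0.1, 0, 0, 0, 1], [0, 0, 0, 0, 0, 0, 1]]}}

```text
clock: 11.9
tool_pos: [0.5226, 0.1292, 0.0367]
eef_rot: [-0.085, 0.996, 0.0, -0.0]
contact_force: [0.2, 0.1, 3.3]
opening: 0.386
finger_force: 15.0
```

It touches the floor. I release and rise.

{"fn": "step_arm", "kwargs": {"steps": [[0, 0, 0, 0, 0, 0, -0.2], [0, 0, 0, 0, 0, 0, -0.2], [0, 0, 0, 0, 0, 0, -0.2], [0, 0, -1, 0, 0, 0, -0.2], [0, 0, -3, 0, 0, 0, -0.2], [0, 0, -4, 0, 0, 0, -0.2], [0, 0, -4, 0, 0, 0, -0.2], [0, 0, -4, 0, 0, 0, -0.2]]}}

```text
clock: 12.9
tool_pos: [0.5225, 0.1289, 0.1983]
eef_rot: [-0.085, 0.996, 0.0, -0.001]
contact_force: [0.5, -0.7, -0.8]
opening: 0.599
finger_force: 0.0
```

Run:
```python
from h import *
w=snap('wrist','w5.png'); go([.496,.2835,.2],np.radians(9.8))
```

```text
pos [0.5249 0.1301 0.2028] clk 12.95 q7 0.94 shift now [ 0.26 15.61  0.31] turn z -0.1 shift after turn [ 0.24 15.61  0.31] tilt [ 0.006  0.003 -1.   ]
```

View pics/w5.png

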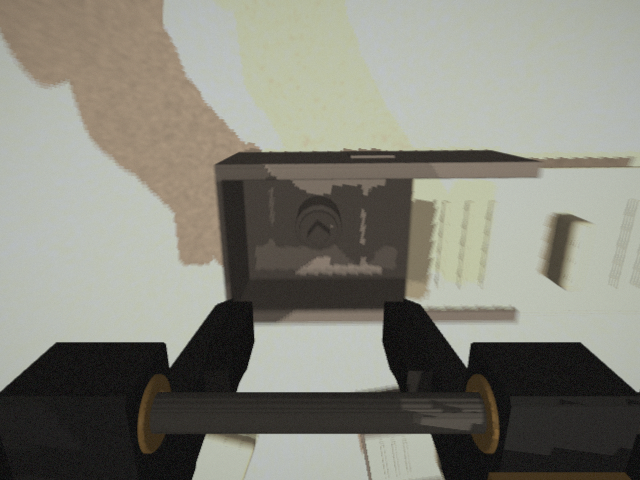

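The cartridge stands upright at (319,222) inside the box, stem up, and the fingers are clear. Back to the cover's grip.

{"fn": "step_arm", "kwargs": {"steps": [[0, 4, 0, 0, 0, 0, -0.2], [0, 4, 0, 0, 0, 0, -0.2], [0, 4, 0, 0, 0, 0, -0.2], [0, 3.65, 0, 0, 0, 0, -0.2], [0, 0, 0, 0, 0, 0, -0.2], [0, 0, 0, 0, 0, 0, -0.2]]}}

```text
clock: 13.7
tool_pos: [0.4964, 0.2822, 0.1964]
eef_rot: [-0.085, 0.996, -0.0, -0.001]
contact_force: [0.2, -0.7, 0.1]
opening: 0.601
finger_force: 0.0
```

Run:
```python
from h import *
go([.496,.2835,.0945],np.radians(9.8))
```

```text
pos [0.4964 0.2822 0.1964] clk 13.7 q7 0.72 shift now [-0.    0.15 10.19] turn z -0.1 shift after turn [-0.    0.15 10.19] tilt [-0.001 -0.001 -1.   ]
```

{"fn": "step_arm", "kwargs": {"steps": [[0, 0.1, 3, 0, 0, 0, -0.2], [0, 0, 3, 0, 0, 0, -0.2], [0, 0, 2.5, 0, 0, 0, -0.2], [0, 0, 1.6, 0, 0, 0, -0.2], [0, 0, 0, 0, 0, 0, 1], [0, 0, 0, 0, 0, 0, 1], [0, 0, 0, 0, 0, 0, 1], [0, 0, 0, 0, 0, 0, 1]], "force": 20}}

```text
clock: 14.7
tool_pos: [0.4963, 0.2846, 0.0961]
eef_rot: [-0.085, 0.996, 0.001, -0.0]
contact_force: [-0.2, 0.1, 0.9]
opening: 0.173
finger_force: 0.0
```

Run:
```python
from h import *
go([.5164,.1653,.0945],np.radians(9.8)); st=r.get_state(); print(st['opening'],st['finger_force'],st['contact_force'])
```

```text
pos [0.4963 0.2846 0.0961] clk 14.7 q7 0.63 shift now [  0.04 -12.1    0.14] turn z -0.1 shift after turn [  0.05 -12.1    0.14] tilt [-0.     0.001 -1.   ]
0.17305960147944488 0.0 [-0.17137286  0.14714096  0.91595039]
```

The fingers are still closing, so I give them time before sliding.

{"fn": "step_arm", "kwargs": {"steps": [[0, 0, 0, 0, 0, 0, 1], [0, 0, 0, 0, 0, 0, 1], [0, 0, 0, 0, 0, 0, 1]]}}

```text
clock: 15.08
tool_pos: [0.4964, 0.2835, 0.0959]
eef_rot: [-0.085, 0.996, -0.0, -0.0]
contact_force: [-0.0, -1.9, 5.7]
opening: 0.133
finger_force: 20.1
```

{"fn": "step_arm", "kwargs": {"steps": [[0, -0.8, 0, 0, 0, 0, 1], [0, -1.8, 0, 0, 0, 0, 1], [0, -2, 0, 0, 0, 0, 1], [0, -2, 0, 0, 0, 0, 1], [0, -2, 0, 0, 0, 0, 1], [0, -1.8, 0, 0, 0, 0, 1], [0, -0.9, 0, 0, 0, 0, 1], [0, 0, 0, 0, 0, 0, 1]]}}

```text
clock: 16.08
tool_pos: [0.5169, 0.1698, 0.0959]
eef_rot: [-0.083, 0.997, -0.001, 0.001]
contact_force: [2.6, -1.9, 6.7]
opening: 0.129
finger_force: 20.1
```

Run:
```python
from h import *
go([.5164,.1653,.0945],np.radians(9.8)); st=r.get_state(); print(st['opening'],st['finger_force'],st['contact_force'])
```

```text
pos [0.5169 0.1698 0.0959] clk 16.07 q7 0.75 shift now [ 0.13 -0.44  0.14] turn z -0.2 shift after turn [ 0.13 -0.44  0.14] tilt [ 0.001 -0.001 -1.   ]
0.12946818379430944 20.07600959030242 [ 2.58121903 -1.85987913  6.73473383]
```

{"fn": "step_arm", "kwargs": {"steps": [[0, -0.2, 0, 0, 0, 0, 1], [0, -0.2, 0, 0, 0, 0, 1], [0, -0.1, 0, 0, 0, 0, 1], [0, 0, 0, 0, 0, 0, 1]]}}

```text
clock: 16.58
tool_pos: [0.5174, 0.1671, 0.0959]
eef_rot: [-0.084, 0.996, 0.001, 0.001]
contact_force: [2.1, 1.4, 5.0]
opening: 0.135
finger_force: 20.1
```

{"fn": "step_arm", "kwargs": {"steps": [[0, -0.1, 0, 0, 0, 0, 1], [0, -0.1, 0, 0, 0, 0, 1], [0, 0, 0, 0, 0, 0, 1]]}}

```text
clock: 16.95
tool_pos: [0.5177, 0.1654, 0.0959]
eef_rot: [-0.084, 0.996, 0.001, 0.001]
contact_force: [0.4, 2.9, 4.3]
opening: 0.132
finger_force: 20.1
```

{"fn": "step_arm", "kwargs": {"steps": [[0, -0.1, 0, 0, 0, 0, 1], [0, -0.1, 0, 0, 0, 0, 1], [0, 0, 0, 0, 0, 0, 1]]}}

```text
clock: 17.32
tool_pos: [0.5177, 0.1653, 0.0959]
eef_rot: [-0.085, 0.996, 0.002, 0.001]
contact_force: [2.4, 4.7, 6.1]
opening: 0.132
finger_force: 20.1
```

{"fn": "step_arm", "kwargs": {"steps": [[0, -0.1, 0, 0, 0, 0, 1], [0, -0.1, 0, 0, 0, 0, 1], [0, 0, 0, 0, 0, 0, 1]]}}

```text
clock: 17.7
tool_pos: [0.5178, 0.1652, 0.0959]
eef_rot: [-0.086, 0.996, 0.003, 0.001]
contact_force: [0.5, 7.5, 3.4]
opening: 0.132
finger_force: 20.1
```

At the stop: the force rises while the position no longer changes. I ease off, release, rise and look.

{"fn": "step_arm", "kwargs": {"steps": [[0, 0, 0, 0, 0, 0, -0.3], [0, 0, 0, 0, 0, 0, -0.3], [0, 0, 0, 0, 0, 0, -0.3], [0, 0, -2, 0, 0, 0, -0.3], [0, 0, -4, 0, 0, 0, -0.3], [0, 0, -4, 0, 0, 0, -0.3], [0, 0, -4, 0, 0, 0, -0.3], [0, 0, 0, 0, 0, 0, -0.3]]}}

```text
clock: 18.7
tool_pos: [0.5185, 0.1621, 0.2378]
eef_rot: [-0.084, 0.996, 0.001, 0.002]
contact_force: [-0.2, 0.1, -0.3]
opening: 0.649
finger_force: 0.0
```

Run:
```python
from h import *
w=snap('wrist','w6.png'); print(r.get_state()['tool_pos'])
```

```text
[0.51747376 0.16145959 0.23603871]
```

View pics/w6.png

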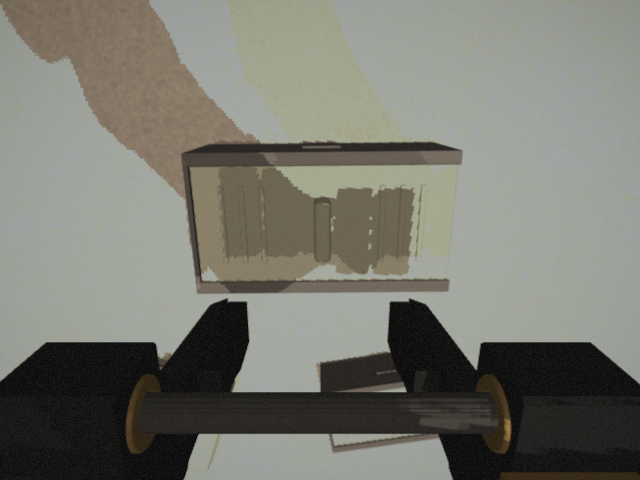

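The picture shows the cover fully shut against the left end wall at (192,225), the grip bar amid the box at (322,232), and the gripper clear.

```bash
python3 -c "
from plant import r
print(r.finish_job())"
```

```text
the job is handed in; nothing more can be done
None
```

I slid the cover back, stood the cartridge upright on the box floor with its stem up, then slid the cover shut to its stop and let go. I handed the job in at about 19 s of the 61 s allowed.

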